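# Torque down a coaxial connector nut with a breakaway wrench

## Task

Tighten the connector nut on the metal housing with the torque wrench already sitting on it: swing the blue handle slowly clockwise (seen from above) until the nut comes tight and the wrench's joint gives, letting the handle break over by about ten degrees and not past fifteen. Then ease it back slowly under your hand until it is straight again, without letting it snap, and let go with the wrench left swung round. Do not disturb the other things on the bench.

Things in the scene. Friction and masses are not known exactly. Their poses are not given: they have to be found in the camera images.
- nut_axis (a point): Point on the upright axis of the brass nut, 70 mm above the table, at mid-height of the wrench, whose steel head (38 mm across) is captive on the nut. Clockwise from above tightens. The nut runs down freely (0.2 Nm) for 0.45 to 1.05 rad from the start, then stops hard: where differs every time and can only be felt.
- unit: Aluminium housing under the nut, 90 x 90 mm, top 48 mm above the table, fixed to a dark 3 mm mat on the table at some angle; origin at the centre of its underside.
- pivot (a point): On the upright axis of the wrench's breakaway joint (brass pin), 40 mm from the nut axis towards the handle, 70 mm above the table.
- grip_mid (a point): Centre of the yellow band on the wrench's blue handle: 100 mm from the pivot, 140 mm from the nut axis when straight. The blue handle is a level bar 18 mm wide, 24 mm high (58 to 82 mm above the table), reaching from 45 mm inward to 40 mm outward of this point, free space below and around. x points outward along it, z up.
- wrench_handle (a joint): Bend of the breakaway joint, rad: 0 straight, growing as the handle swings clockwise past the head. A preloaded spring holds it straight up to 0.9 Nm about the pivot (9 N sideways at the yellow band); then it gives, with only 0.6 Nm more per rad. 0.17 is ten degrees; end stop at 0.45. It straightens as the push is eased; let go while bent, it snaps back.
- solder_spool: Bystander: metal spool standing on end, 58 mm across, 40 mm high; origin at the centre of its underside.
- breadboard: Bystander: white plug board, 55 x 165 x 10 mm, lying beyond the housing; origin at the centre of its underside.
- screwdriver: Bystander: screwdriver with orange handle, 170 mm long, lying; origin under it near its middle.
- parts_tray: Bystander: green open tray with four compartments, 90 x 120 x 25 mm; origin at the centre of its underside.
Things that resemble listed ones, but are neither listed nor needed, are in the scene too. What is shaped like the unit but purple is not meant.

How it is judged:
By the outcome, as a careful person would: the job done as asked, in the order asked, and still so for the second after the job is handed in, with the robot touching nothing.
It also fails if it takes over 61 s, if anything falls off the work surface, if the arm or the gripper's body presses on something with over 40 N, if the wrist force passes 120 N, or if a joint passes its speed limit or range.

## Robot

A 6-joint arm with a two-finger parallel gripper is mounted at the origin on the work surface. World frame = base frame: x ahead of the robot, y to its left, z up, the work surface at z = 0. Lengths are in mm, angles in rad, forces in N, time in s.
With the tool pointing down it reaches from about 375 to 750 mm from the base axis. Payload 9 kg.
Tool frame: the origin (TCP) lies midway between the tips of the shut fingers; the grasp point (between the pads) lies 19 mm behind it (bot.hold_point_z is the distance from the TCP to the grasp point, in mm); z points along the fingers, y is the line along which they close (so a half turn about z gives the same grasp; the last joint's range is limited). The gripper opens to 85 mm and grips with 20 to 120 N. Pads are 22 mm wide; open, the fingers measure 114 mm over their backs; the gripper's body (76 mm by 85 mm) begins 54 mm behind the grasp point. The pads swing forward as they close: fully open they stand 13 mm farther back than shut.
Start: joints at [-1.435, 0.104, 0.097, 1.564, 0, 1.353], TCP at [207.89, -562.866, 231.331] pointing down, gripper open.
Joint ranges: [-2.99, 2.99], [-0.84, 1.86], [-1.1, 1.16], [-1.84, 2.11], [-1.51, 1.56], [-3.14, 3.14]. Speed limits (rad/s): [2.22, 2.22, 2.57, 3.14, 3.14, 3.14].

## Interface

Orientations are given as a rotation vector (axis times angle).
In Python, from plant import bot gives the robot as it stands. The module is installed in compiled form; this text tells all that it offers.
- The arm moves only by the shell command python3 -m jog 'ROWS'. ROWS is JSON, a list of rows, each a list of 3 entries, a list of its own where there are three numbers: the shift along the tool's x, y, z in units of 30 mm (1.0 is 30 mm), then the turn, a rotation vector about the tool's x, y, z in units of 6 degrees (1.0 is 6 degrees), then the finger opening in mm, from 0 to 85.4. A call has 1 to 20 rows; each row is the pose to reach, as a shift and turn from the pose commanded when the call began, along the tool's axes at that moment; what a row does not reach only later rows make up. A row lasts 1/8 s, in which the tool goes at most 62.5 mm and 10.7 degrees, less where a joint would pass 70% of its speed; a pose out of reach is approached as far as the arm can. A call with a gripper value outside its range is refused whole. The fingers move at their own pace and stop on an object; the grip force is fixed at half the most. Time passes only in rows, so rows that repeat a pose let the fingers close. It gives the time, the measured TCP pose, the force, the opening and the grip force at its end, in the units of the state.
- bot.get_obs(): the state, without advancing time (a new reading comes with each control period).
- bot.grab_frame(name): name is "scene" or "top" or "wrist"; returns the picture (384x512x3 uint8, red, green, blue); there is no depth.
- bot.camera_info(name): a dict with "intrinsics" (3x3 intrinsics, pixels), "rvec" (rotation vector, rad) and "tvec" (3), from world to camera coordinates, as OpenCV has them. Camera axes: x right, y down, z forward; pixel columns grow to the right and rows downward; lengths in mm; the calibration is good to about 2 mm. A picture is of the moment at which its call begins: read the wrist's pose just before it. camera_info takes no time and is no camera call; for the wrist camera it gives the pose at the moment of the call.
- bot.hand_in(): hands the job in; it is judged then, once.
The state is a dict: "time_s": time; "q": joint angles; "joint_vel": joint speeds; "effort": joint torques, N m; "tool_pos": TCP position; "eef_rot": TCP orientation; "contact_force": force on the tool from outside, world axes, zero at the start; "torque": the same for the moment, N m; "grip_width": finger opening in mm; "finger_force": force on a finger pad.
Only numpy, scipy, OpenCV 4.12 (cv2) and the standard library are available. Lean on these libraries where they do the work, as an engineer would, in place of code of your own. Each camera call takes 0.05 s, during which the arm holds its last target. There are 200 camera calls.

## Working session

There is one attempt and no reset: what is moved stays moved. The work goes in short steps, Python scripts to look and compute and a shell command to move; the robot and the scene stay as the last step left them, time stands still between calls to the robot, and variables do not carry over. Pictures are saved under pics/ and viewed, at most 10 in all, crops included, and the job is handed in when it is done.

```bash
mkdir -p pics; python3 - <<'E'
from plant import bot
import cv2
o=bot.get_obs();print({k:o[k] for k in('time_s','tool_pos','eef_rot','contact_force','grip_width')})
for n in('top','scene'):
    cv2.imwrite(f'pics/{n}0.png',bot.grab_frame(n)[:,:,::-1]); print(bot.camera_info(n))
E
```

```text
{'time_s': 0.0, 'tool_pos': array([ 207.84472472, -562.48229351,  230.49661488]), 'eef_rot': array([-3.09121662e+00, -5.52543897e-01, -8.77955718e-05]), 'contact_force': array([-0.4789886 , -1.16416219,  0.16434711]), 'grip_width': 84.9409813156349}
{'intrinsics': array([[446.00424506,   0.        , 252.46778625],
       [  0.        , 446.00424506, 190.25925125],
       [  0.        ,   0.        ,   1.        ]]), 'rvec': array([ 2.19126662, -2.12784211,  0.11420806]), 'tvec': array([  -9.08675761,  526.83602688, 1141.89684079])}
{'intrinsics': array([[373.80899624,   0.        , 254.42523533],
       [  0.        , 373.80899624, 187.97915741],
       [  0.        ,   0.        ,   1.        ]]), 'rvec': array([ 0.9082712 ,  2.53871554, -1.05311428]), 'tvec': array([ 410.20598665, -186.42247267, 1210.9091983 ])}
```

View pics/top0.png

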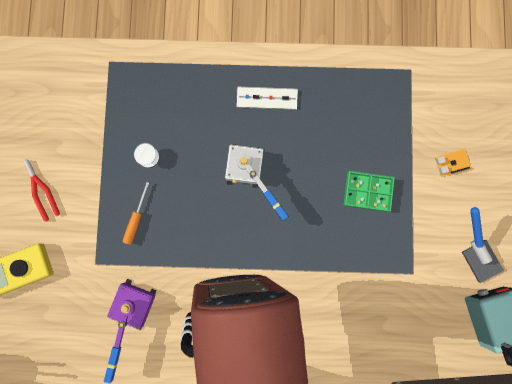

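View pics/scene0.png

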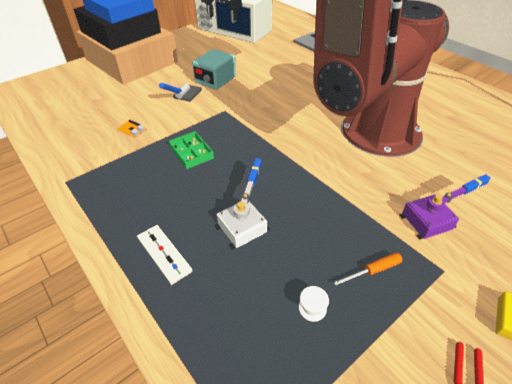

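Top view: nut at about (244,161), yellow band at about (272,204). The handle points towards the robot and to its right. The purple lookalike is at (130,305). Next I'll measure.

```bash
cat > h.py <<'E'
from plant import bot
import cv2, numpy as np
def ray(n,uv,z):
    c=bot.camera_info(n);R=cv2.Rodrigues(c['rvec'])[0];o=-R.T@c['tvec']
    d=R.T@np.linalg.inv(c['intrinsics'])@np.array([uv[0],uv[1],1.]);return o+d*(z-o[2])/d[2]
def blobs(im,lo,hi,amin=8):
    m=cv2.inRange(cv2.cvtColor(im,cv2.COLOR_RGB2HSV),lo,hi)
    n,l,s,c=cv2.connectedComponentsWithStats(m);return [(int(s[i][4]),c[i].round(1)) for i in range(1,n) if s[i][4]>=amin]
E
python3 - <<'E'
from h import *
for n in('top','scene'):
    im=cv2.imread(f'pics/{n}0.png')[:,:,::-1].copy()
    for nm,lo,hi,z in(('blue',(105,150,60),(120,255,255),82),('yel',(22,140,120),(32,255,255),82)):
        for a,c in blobs(im,lo,hi):
            p=ray(n,c,z)
            if 300<p[0]<650 and abs(p[1])<200: print(n,nm,a,c,p.round(1))
im=cv2.imread('pics/top0.png');cv2.imwrite('pics/c1.png',cv2.resize(im[130:235,210:310],None,fx=5.5,fy=5.5,interpolation=2))
E
```

```text
top blue 109 [270.1 197.6] [503.7 -38.8  82. ]
top blue 102 [281.  212.7] [466.7 -66.9  82. ]
top yel 11 [275.4 205.7] [483.8 -52.5  82. ]
scene blue 57 [257.1 162.4] [467.  -63.4  82. ]
scene blue 96 [253.  175.6] [507.1 -31.   82. ]
scene yel 18 [240.8 204.2] [590.8  26.9  82. ]
```

View pics/c1.png

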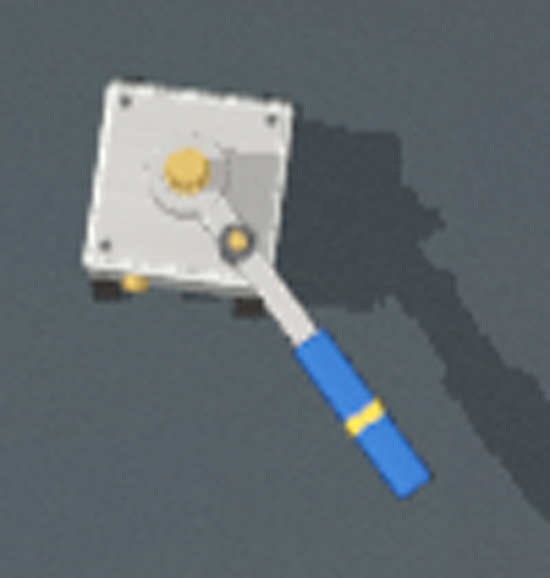

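Crop: nut centre at full pixel (244,161), pivot at (253,173.6), band at (276,205.6).

```bash
python3 - <<'E'
from h import *
for nm,c,z in(('nut',(244,160.9),85),('nut',(244,160.9),92),('piv',(253.1,173.6),80),('band',(276.0,205.6),82)):print(nm,z,ray('top',c,z).round(1))
print('scene nut',ray('scene',(240.8,204.2),88))
o=bot.get_obs();R=cv2.Rodrigues(o['eef_rot'])[0];print(R.round(3))
E
```

```text
nut 85 [594.5  29.4  85. ]
nut 92 [593.2  29.2  92. ]
piv 80 [563.5   5.6  80. ]
band 82 [484.1 -54.   82. ]
scene nut [593.99593517  31.35319264  88.        ]
[[ 0.938  0.346 -0.   ]
 [ 0.346 -0.938  0.001]
 [ 0.    -0.001 -1.   ]]
```

```bash
python3 -m jog '[[[4,-3.5,0.5],[0,0,-5],85],[[8,-7,1],[0,0,-10],85],[[14.51,-12.74,2],[0,0,-20],85],[[14.51,-12.74,2],[0,0,-20],85],[[14.51,-12.74,2],[0,0,-20],85],[[14.51,-12.74,2],[0,0,-20],85],[[14.51,-12.74,2],[0,0,-20],85],[[14.51,-12.74,2],[0,0,-20],85],[[14.51,-12.74,2],[0,0,-20],85],[[14.51,-12.74,2],[0,0,-20],85],[[14.51,-12.74,2],[0,0,-20],85],[[14.51,-12.74,2],[0,0,-20],85],[[14.51,-12.74,2],[0,0,-20],85]]'
cat >> h.py <<'E'
N=np.array([594.3,30.]);
def st():
    o=bot.get_obs();R=cv2.Rodrigues(o['eef_rot'])[0];p=o['tool_pos'];d=p[:2]-N
    yaw=np.degrees(np.arctan2(R[1,0],R[0,0]))
    print('t',round(o['time_s'],2),'p',p.round(1),'yaw',yaw.round(2),'q',o['q'].round(2),'r',np.hypot(*d).round(1),'ang',np.degrees(np.arctan2(d[1],d[0])).round(2),'w',round(o['grip_width'],1))
    print('F tool',(R.T@o['contact_force']).round(2),'T',(o['torque']).round(2)); return o,R
E
python3 -c "from h import *;st()"
```

```text
time_s: 1.72
tool_pos: [483.7, -53.8, 171.2]
eef_rot: [-1.073, -2.953, 0.0]
contact_force: [-0.3, 1.2, 0.3]
grip_width: 84.9
finger_force: 0.0
t 1.73 p [483.7 -53.8 171.2] yaw 140.06 q [-0.38 -0.25 -0.35  1.47 -0.    0.32] r 138.8 ang -142.87 w 84.9
F tool [ 0.99  0.69 -0.29] T [-0.02  0.01 -0.03]
```

```bash
python3 -m jog '[[[0,0,0],[0,0,-12.8],85],[[0,0,0],[0,0,-12.8],85],[[0,0,0],[0,0,-12.8],85],[[0,0,0],[0,0,-12.8],85],[[0,0,0],[0,0,-12.8],85],[[0,0,0.7],[0,0,-12.8],85],[[0,0,1.3],[0,0,-12.8],85],[[0,0,2],[0,0,-12.8],85],[[0,0,2.5],[0,0,-12.8],85],[[0,0,3],[0,0,-12.8],85],[[0,0,3.4],[0,0,-12.8],85],[[0,0,3.8],[0,0,-12.8],85],[[0,0,4.03],[0,0,-12.8],85],[[0,0,4.03],[0,0,-12.8],60],[[0,0,4.03],[0,0,-12.8],45],[[0,0,4.03],[0,0,-12.8],36],[[0,0,4.03],[0,0,-12.8],36],[[0,0,4.03],[0,0,-12.8],36]]'
python3 -c "
from h import *;st();cv2.imwrite('pics/w1.png',bot.grab_frame('wrist')[:,:,::-1])"
```

```text
time_s: 3.98
tool_pos: [483.9, -53.6, 50.5]
eef_rot: [-0.999, 2.979, -0.0]
contact_force: [-0.4, -0.2, -0.7]
grip_width: 36.2
finger_force: 0.0
t 3.98 p [483.9 -53.6  50.5] yaw -142.93 q [-0.38 -0.2  -0.53  1.24 -0.   -1.03] r 138.5 ang -142.87 w 36.2
F tool [0.44 0.06 0.71] T [ 0.05 -0.01  0.02]
```

View pics/w1.png

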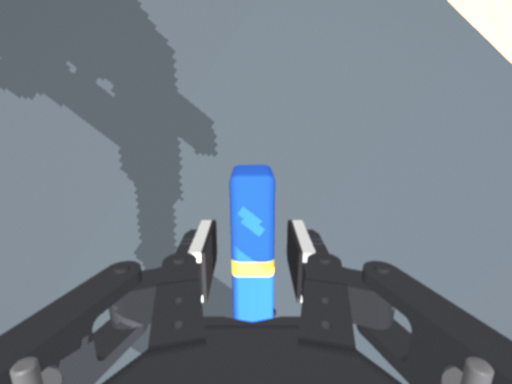

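The handle sits centred between the pads, band at row 268. I'll cage it at 24 mm and start the arc.

```bash
python3 -m jog '[[[0,0,0],[0,0,0],24],[[0,0,0],[0,0,0],24],[[0,0.05,0],[0,0,0],24],[[0,0.1,0],[0,0,0],24],[[0,0.148,0],[0,0,0.1],24],[[-0.001,0.198,0],[0,0,0.2],24],[[-0.003,0.247,0],[0,0,0.3],24],[[-0.004,0.295,0],[0,0,0.4],24],[[-0.006,0.344,0],[0,0,0.5],24],[[-0.009,0.393,0],[0,0,0.6],24],[[-0.012,0.442,0],[0,0,0.7],24],[[-0.016,0.491,0],[0,0,0.8],24],[[-0.021,0.54,0],[0,0,0.9],24],[[-0.026,0.588,0],[0,0,1],24],[[-0.031,0.637,0],[0,0,1.1],24],[[-0.037,0.685,0],[0,0,1.2],24],[[-0.043,0.734,0],[0,0,1.3],24],[[-0.05,0.782,0],[0,0,1.4],24],[[-0.058,0.83,0],[0,0,1.5],24],[[-0.065,0.878,0],[0,0,1.6],24]]'
python3 -c "
from h import *;st();cv2.imwrite('pics/w2.png',bot.grab_frame('wrist')[:,:,::-1])"
```

```text
time_s: 6.52
tool_pos: [469.4, -31.3, 50.4]
eef_rot: [0.745, -3.052, 0.0]
contact_force: [1.8, -0.7, -0.0]
grip_width: 24.2
finger_force: 0.6
t 6.53 p [469.4 -31.3  50.4] yaw -152.57 q [-0.35 -0.25 -0.57  1.25 -0.   -0.82] r 139.1 ang -153.85 w 24.2
F tool [-1.23 -1.48  0.04] T [-0.19 -0.32  0.02]
```

View pics/w2.png

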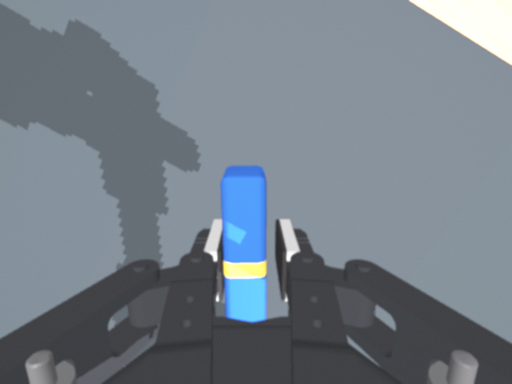

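Handle resting against the left pad, parallel, about 1.5 N (free running). Continuing 12°, still within the guaranteed free range.

```bash
python3 -m jog '[[[0,0.049,0],[0,0,0.1],24],[[-0.001,0.098,0],[0,0,0.2],24],[[-0.003,0.147,0],[0,0,0.3],24],[[-0.004,0.195,0],[0,0,0.4],24],[[-0.006,0.244,0],[0,0,0.5],24],[[-0.009,0.293,0],[0,0,0.6],24],[[-0.012,0.342,0],[0,0,0.7],24],[[-0.016,0.391,0],[0,0,0.8],24],[[-0.021,0.44,0],[0,0,0.9],24],[[-0.026,0.488,0],[0,0,1],24],[[-0.031,0.537,0],[0,0,1.1],24],[[-0.037,0.585,0],[0,0,1.2],24],[[-0.043,0.634,0],[0,0,1.3],24],[[-0.05,0.682,0],[0,0,1.4],24],[[-0.058,0.73,0],[0,0,1.5],24],[[-0.065,0.778,0],[0,0,1.6],24],[[-0.074,0.827,0],[0,0,1.7],24],[[-0.083,0.874,0],[0,0,1.8],24],[[-0.092,0.922,0],[0,0,1.9],24],[[-0.102,0.97,0],[0,0,2],24]]'
python3 -c "
from h import *;st()"
```

```text
time_s: 9.07
tool_pos: [458.8, -4.1, 50.4]
eef_rot: [0.422, -3.113, 0.0]
contact_force: [0.9, -1.5, 0.6]
grip_width: 23.8
finger_force: 0.6
t 9.07 p [458.8  -4.1  50.4] yaw -164.57 q [-0.3  -0.29 -0.61  1.26 -0.   -0.56] r 139.8 ang -165.9 w 23.8
F tool [-0.44 -1.67 -0.59] T [-0.19 -0.23 -0.02]
```

```bash
for i in 1 2 3; do python3 -m jog '[[[0,0.041,0],[0,0,0.083],24],[[-0.001,0.081,0],[0,0,0.167],24],[[-0.002,0.122,0],[0,0,0.25],24],[[-0.003,0.163,0],[0,0,0.333],24]]' >/dev/null; python3 -c "
from h import *;st()"; done
```

```text
t 9.57 p [457.5   0.7  50.4] yaw -166.56 q [-0.29 -0.3  -0.61  1.26 -0.   -0.52] r 139.9 ang -167.91 w 24.0
F tool [-1.72 -2.1   0.13] T [-0.18 -0.23  0.03]
t 10.07 p [456.5   5.5  50.4] yaw -168.56 q [-0.28 -0.3  -0.61  1.26 -0.   -0.48] r 140.0 ang -169.9 w 24.3
F tool [-0.64 -1.85  0.29] T [-0.2  -0.18  0.06]
t 10.57 p [455.6  10.3  50.4] yaw -170.55 q [-0.27 -0.3  -0.62  1.26 -0.   -0.43] r 140.1 ang -171.92 w 24.2
F tool [-1.94 -0.88 -0.31] T [-0.2  -0.23  0.04]
```

```bash
for i in 1 2 3; do python3 -m jog '[[[0,0.041,0],[0,0,0.083],24],[[-0.001,0.081,0],[0,0,0.167],24],[[-0.002,0.122,0],[0,0,0.25],24],[[-0.003,0.163,0],[0,0,0.333],24]]' >/dev/null; python3 -c "
from h import *;st()"; done
```

```text
t 11.07 p [454.9  15.1  50.4] yaw -172.55 q [-0.26 -0.31 -0.62  1.26 -0.   -0.39] r 140.2 ang -173.91 w 24.1
F tool [-1.05 -1.56  0.06] T [-0.25 -0.24  0.06]
t 11.57 p [454.6  18.8  50.6] yaw -174.59 q [-0.25 -0.31 -0.62  1.26 -0.   -0.34] r 140.1 ang -175.41 w 24.0
F tool [-0.54 -8.79  0.47] T [-1.61 -0.17  0.09]
t 12.07 p [454.2  23.6  50.6] yaw -176.6 q [-0.24 -0.31 -0.62  1.26 -0.   -0.29] r 140.2 ang -177.38 w 24.5
F tool [-1.01 -8.52 -0.11] T [-1.7  -0.22  0.1 ]
```

Nut went tight around yaw −173.5 to −174. Force is now 8.8 N and the joint has started to give. Checking what the top camera can see.

```bash
python3 - <<'E'
from h import *
im=bot.grab_frame('top')[:,:,::-1];cv2.imwrite('pics/top1.png',im);s=bot.grab_frame('scene')[:,:,::-1];cv2.imwrite('pics/sc1.png',s)
w=bot.grab_frame('wrist')[:,:,::-1]
a=cv2.resize(im[120:240,190:310],(400,400),interpolation=2);b=cv2.resize(s[130:250,190:310],(400,400),interpolation=2)
cv2.imwrite('pics/c2.png',np.hstack([a,b]));cv2.imwrite('pics/w3.png',w)
E
```

```text
(no output)
```

View pics/c2.png

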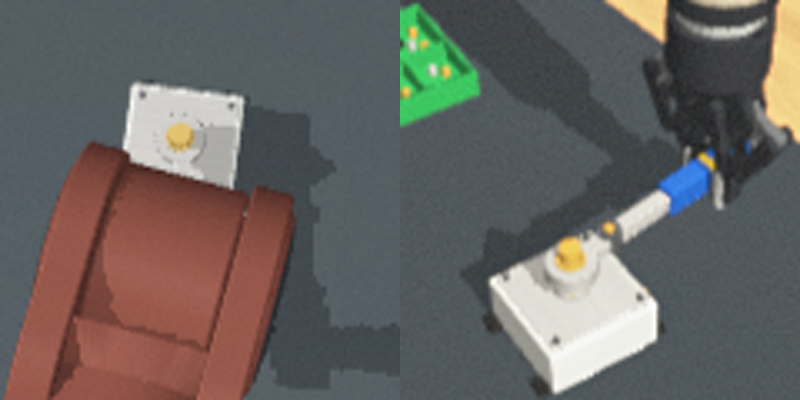

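View pics/w3.png

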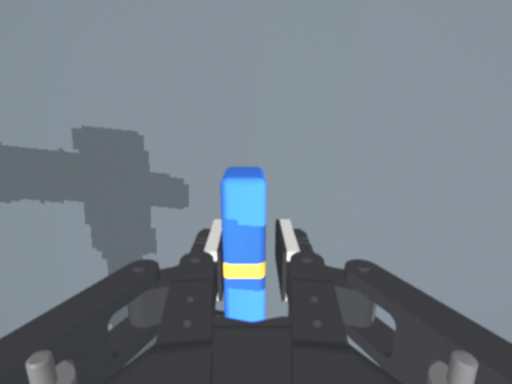

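Scene view shows the pivot and nut, too coarse to measure the bend. From contact, the bend is about 0.048–0.086 rad. I'll add about 0.118 rad about the pivot, then pause.

```bash
python3 -m jog '[[[0,0.039,0],[0,0,0.113],24],[[-0.001,0.078,0],[0,0,0.225],24],[[-0.002,0.118,0],[0,0,0.338],24],[[-0.004,0.157,0],[0,0,0.45],24],[[-0.006,0.196,0],[0,0,0.563],24],[[-0.009,0.235,0],[0,0,0.676],24],[[-0.012,0.274,0],[0,0,0.789],24],[[-0.015,0.313,0],[0,0,0.9],24],[[-0.019,0.353,0],[0,0,1.014],24],[[-0.023,0.392,0],[0,0,1.127],24],[[-0.023,0.392,0],[0,0,1.127],24],[[-0.023,0.392,0],[0,0,1.127],24]]' >/dev/null; python3 - <<'E'
from h import *
st();w=bot.grab_frame('wrist')
for n,f in(('3',cv2.imread('pics/w3.png')[:,:,::-1].copy()),('2',cv2.imread('pics/w2.png')[:,:,::-1].copy()),('now',w)):
    m=cv2.inRange(cv2.cvtColor(f,cv2.COLOR_RGB2HSV),(100,150,60),(125,255,255));m[:185]=0;m[300:]=0
    ys=np.arange(190,255);c=[np.nonzero(m[y])[0] for y in ys];L=np.polyfit(ys,[a.min() for a in c],1);Rr=np.polyfit(ys,[a.max() for a in c],1)
    print(n,'mean edge slope deg',np.degrees((L[0]+Rr[0])/2).round(2), 'centre at 220',(np.polyval(L,220)+np.polyval(Rr,220))/2)
E
```

```text
t 13.72 p [454.5  35.2  50.7] yaw 176.66 q [-0.21 -0.31 -0.62  1.26 -0.   -0.15] r 139.9 ang 177.87 w 24.4
F tool [-3.54 -9.37  0.99] T [-1.78 -0.39  0.15]
3 mean edge slope deg 0.12 centre at 220 243.08798076923074
2 mean edge slope deg 0.32 centre at 220 243.64261363636365
now mean edge slope deg 0.61 centre at 220 242.87880244755246
```

Bend is now about 0.165–0.20 rad at 9.4 N, as wanted. Easing back slowly.

```bash
python3 -m jog '[[[0,-0.02,0],[0,0,-0.056],24],[[0,-0.039,0],[0,0,-0.113],24],[[-0.001,-0.059,0],[0,0,-0.169],24],[[-0.001,-0.078,0],[0,0,-0.225],24],[[-0.002,-0.098,0],[0,0,-0.282],24],[[-0.002,-0.118,0],[0,0,-0.338],24],[[-0.003,-0.137,0],[0,0,-0.394],24],[[-0.004,-0.157,0],[0,0,-0.45],24],[[-0.005,-0.176,0],[0,0,-0.507],24],[[-0.006,-0.196,0],[0,0,-0.563],24],[[-0.007,-0.216,0],[0,0,-0.62],24],[[-0.009,-0.235,0],[0,0,-0.676],24],[[-0.01,-0.255,0],[0,0,-0.732],24],[[-0.012,-0.274,0],[0,0,-0.789],24],[[-0.013,-0.294,0],[0,0,-0.845],24],[[-0.015,-0.313,0],[0,0,-0.9],24],[[-0.017,-0.333,0],[0,0,-0.958],24],[[-0.019,-0.353,0],[0,0,-1.014],24],[[-0.021,-0.372,0],[0,0,-1.07],24],[[-0.023,-0.392,0],[0,0,-1.127],24]]' >/dev/null; python3 -c "
from h import *;st()"
for i in 1 2 3; do python3 -m jog '[[[0,-0.015,0],[0,0,-0.043],24],[[0,-0.03,0],[0,0,-0.086],24],[[0,-0.045,0],[0,0,-0.129],24]]' >/dev/null; python3 -c "
from h import *;st()"; done
```

```text
t 16.27 p [454.2  23.5  50.5] yaw -176.57 q [-0.24 -0.31 -0.62  1.26 -0.   -0.3 ] r 140.3 ang -177.35 w 23.9
F tool [-0.85 -7.79  0.19] T [-1.65 -0.19 -0.  ]
t 16.65 p [454.3  22.2  50.6] yaw -175.8 q [-0.24 -0.31 -0.62  1.26 -0.   -0.31] r 140.2 ang -176.79 w 24.0
F tool [-0.2  -7.9  -0.05] T [-1.73 -0.18  0.13]
t 17.02 p [454.3  20.9  50.5] yaw -175.03 q [-0.24 -0.31 -0.62  1.26 -0.   -0.33] r 140.3 ang -176.26 w 24.0
F tool [ 0.14 -9.3  -0.28] T [-1.71 -0.12  0.07]
t 17.4 p [454.4  19.5  50.5] yaw -174.25 q [-0.24 -0.31 -0.62  1.26 -0.   -0.34] r 140.3 ang -175.71 w 24.3
F tool [-0.1  -8.18  0.44] T [-1.67 -0.08  0.08]
```

```bash
for i in 1 2 3 4; do python3 -m jog '[[[0,-0.01,0],[0,0,-0.028],24],[[0,-0.02,0],[0,0,-0.057],24],[[0,-0.03,0],[0,0,-0.086],24]]' >/dev/null; python3 -c "
from h import *;st()"; done
```

```text
t 17.77 p [454.5  18.6  50.5] yaw -173.74 q [-0.25 -0.31 -0.62  1.26 -0.   -0.36] r 140.3 ang -175.34 w 24.1
F tool [-0.44 -7.91 -0.48] T [-1.71 -0.13  0.07]
t 18.15 p [454.6  17.7  50.5] yaw -173.22 q [-0.25 -0.31 -0.62  1.26 -0.   -0.37] r 140.3 ang -174.99 w 24.3
F tool [ 0.51 -8.15 -0.26] T [-1.73 -0.1   0.06]
t 18.52 p [454.6  16.8  50.5] yaw -172.71 q [-0.25 -0.31 -0.62  1.26 -0.   -0.38] r 140.3 ang -174.61 w 24.1
F tool [ 2.26 -9.1   0.3 ] T [-1.67 -0.05  0.04]
t 18.9 p [454.6  16.3  50.4] yaw -172.19 q [-0.25 -0.31 -0.62  1.26 -0.   -0.39] r 140.4 ang -174.41 w 23.8
F tool [ 0.88 -5.57  0.72] T [-1.1  -0.01 -0.07]
```

Straight at y≈16.5, so the peak bend was about 0.187 rad (10.7°). Easing off the remaining load.

```bash
for i in 1 2 3; do python3 -m jog '[[[0,-0.01,0],[0,0,0],24],[[0,-0.02,0],[0,0,0],24],[[0,-0.03,0],[0,0,0],24]]' >/dev/null; python3 -c "
from h import *;st()"; done
```

```text
t 19.27 p [454.6  16.2  50.3] yaw -172.14 q [-0.25 -0.31 -0.62  1.26 -0.   -0.39] r 140.4 ang -174.38 w 24.1
F tool [ 0.96 -2.42 -0.96] T [-0.64  0.08 -0.04]
t 19.65 p [454.9  15.7  50.3] yaw -172.11 q [-0.25 -0.31 -0.62  1.26  0.   -0.39] r 140.1 ang -174.16 w 24.4
F tool [-0.02  0.22 -0.81] T [0.05 0.01 0.01]
t 20.02 p [455.   14.5  50.4] yaw -172.13 q [-0.26 -0.31 -0.62  1.26 -0.   -0.39] r 140.1 ang -173.65 w 23.8
F tool [ 0.18 -0.92 -0.22] T [-0.04  0.03  0.01]
```

```bash
python3 -m jog '[[[0,-0.03,0],[0,0,0],30],[[0,-0.04,0],[0,0,0],50],[[0,-0.04,0],[0,0,0],70],[[0,-0.04,0],[0,0,0],84],[[0,-0.04,0],[0,0,0],84],[[0,-0.04,0],[0,0,0],84],[[0,-0.04,-0.3],[0,0,0],84],[[0,-0.04,-0.9],[0,0,0],84],[[0,-0.04,-1.8],[0,0,0],84],[[0,-0.04,-3],[0,0,0],84],[[0,-0.04,-4.5],[0,0,0],84],[[0,-4,-5],[0,0,0],84],[[0,-6,-5],[0,0,0],84],[[0,-8,-5],[0,0,0],84],[[0,-10,-5],[0,0,0],84],[[0,-10,-5],[0,0,0],84],[[0,-10,-5],[0,0,0],84]]'; python3 - <<'E'
from h import *
st();im=bot.grab_frame('top')[:,:,::-1];cv2.imwrite('pics/top2.png',im)
cv2.imwrite('pics/c4.png',np.hstack([cv2.resize(im[130:235,195:295],(400,420),interpolation=2),cv2.resize(im,(400,420))]))
E
```

```text
time_s: 22.15
tool_pos: [495.9, -285.9, 201.0]
eef_rot: [-0.21, 3.134, -0.001]
contact_force: [-0.3, 1.5, 0.4]
grip_width: 83.9
finger_force: 0.0
t 22.15 p [ 495.9 -285.9  201. ] yaw -172.34 q [-0.75  0.01 -0.05  1.51 -0.   -0.88] r 330.9 ang -107.3 w 83.9
F tool [ 0.11  1.5  -0.4 ] T [-0.    0.01 -0.05]
```

View pics/c4.png

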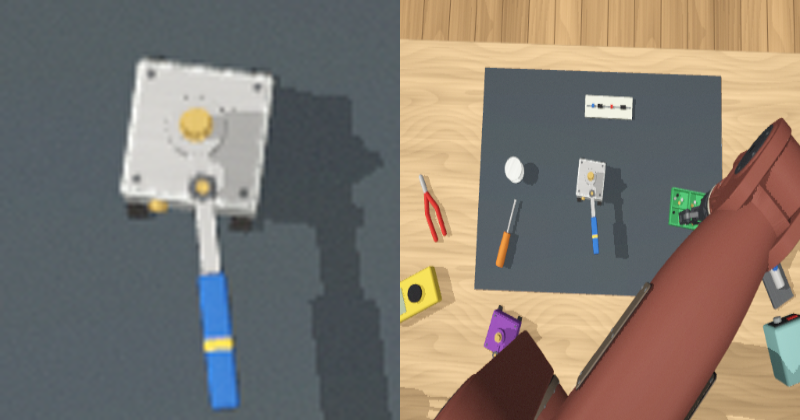

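The wrench is straight: nut, pivot and band line up at crop points (197,123), (203,187) and (218,345). It is left swung round, nothing else has moved, and the hand is clear.

```bash
python3 -c "
from plant import bot;print(bot.hand_in())"
```

```text
the job is handed in; nothing more can be done
None
```

The nut is tight: the wrench broke over by about 10.7° (estimated from the hand's travel while loaded), was eased back straight and let go swung round, nothing else looked disturbed, and the job was handed in at about 22 s of the 61 s allowed; no verdict came back.

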